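# Reload the lid-engraving jig with bead boxes

### The job

First take every engraved bead box (flower on its lid) out of the blue-fenced engraving jig and set it down upright inside the wooden tray. Then make ready, in any order: slide the orange pattern block, slot lined up with the key, fully down onto the controller's keyed spindle, and lift every plain bead box out of the pale green bin onto the jig, one to a nest, long side along the back fence, pushed fully home against both its fence and its side stop. When all that is in place and let go, press the green start button all the way down and let it up, leaving everything in place and the jars and dish around undisturbed.

Things in the scene. Friction and masses are not known exactly. Their poses are not given: they have to be found in the camera images.
- jig: Fixed aluminium engraving jig, bed plate 100 (x) x 330 (y) x 8 mm thick. Origin at the centre of its underside. Its x points to the back fence, a blue bar 10 mm thick and 330 mm long along the bed's far (+x) edge; its y runs along the fence. Three nests, 110 mm apart, each with its own blue side stop (26 mm long in x, 10 mm thick in y) on the nest's +y side. Fence and stops stand 14 mm above the bed; the nests are open towards -x and -y.
- nest0 (a point): Nest 0 of the jig (-y end): the point on the bed surface (8 mm above the table) where the middle of a box's underside lies when the box is fully home. x points to the fence (its face is 17 mm away), y to the side stop (its face is 25 mm away). When home, the box's long axis (its x) lies along this y, either way round.
- nest1 (a point): Nest 1 of the jig (middle): the point on the bed surface (8 mm above the table) where the middle of a box's underside lies when the box is fully home. x points to the fence (its face is 17 mm away), y to the side stop (its face is 25 mm away). When home, the box's long axis (its x) lies along this y, either way round.
- nest2 (a point): Nest 2 of the jig (+y end): the point on the bed surface (8 mm above the table) where the middle of a box's underside lies when the box is fully home. x points to the fence (its face is 17 mm away), y to the side stop (its face is 25 mm away). When home, the box's long axis (its x) lies along this y, either way round.
- box0: Plain bead box, absent in some starts: clear two-cell box with beads and a plain white lid, 50 (its x) x 34 (its y) x 36 mm high, about 70 g; may be gripped across either width. Origin at the centre of its underside, z up. Starts in the bin. To be engraved, in any free nest.
- box1: Plain bead box, absent in some starts: clear two-cell box with beads and a plain white lid, 50 (its x) x 34 (its y) x 36 mm high, about 70 g; may be gripped across either width. Origin at the centre of its underside, z up. Starts in the bin. To be engraved, in any free nest.
- box2: Plain bead box, absent in some starts: clear two-cell box with beads and a plain white lid, 50 (its x) x 34 (its y) x 36 mm high, about 70 g; may be gripped across either width. Origin at the centre of its underside, z up. Starts in the bin. To be engraved, in any free nest.
- done0: Engraved bead box, absent in some starts: same 50 (x) x 34 (y) x 36 mm box, with a dark flower on its white lid; origin at the centre of its underside. Starts in nest 0. Belongs in the tray.
- done1: Engraved bead box, absent in some starts: same 50 (x) x 34 (y) x 36 mm box, with a dark flower on its white lid; origin at the centre of its underside. Starts in nest 1. Belongs in the tray.
- done2: Engraved bead box, absent in some starts: same 50 (x) x 34 (y) x 36 mm box, with a dark flower on its white lid; origin at the centre of its underside. Starts in nest 2. Belongs in the tray.
- bin: Fixed pale green open bin, 176 (x) x 186 (y) x 24 mm high, walls and floor about 3 mm; origin at the centre of its underside. Holds the plain boxes, whose tops stand 15 mm above its rim.
- tray: Fixed open wooden tray, 100 (x) x 190 (y) x 24 mm high, walls and floor about 3 mm; origin at the centre of its underside. For the engraved boxes; three fit in a row along its y, long sides along y.
- pattern: Loose orange pattern block, 58 (its x) x 44 (its y) x 16 mm high, about 80 g, with white flowers on top and a rectangular slot straight through its middle, 22 mm (along its x) x 12 mm (along its y), slightly chamfered. Origin at the centre of its underside, z up. Starts flat on the table; grip it across the 44 mm.
- spindle: Fixed keyed spindle standing on the controller: a round steel collar 48 mm across and 4 mm thick, with an upright flat key 20 mm (along its x) x 10 mm (along its y) rising 18 mm above the collar. Origin at the centre of the collar's underside (20 mm above the table). Home, the block lies on the collar, its origin 4 mm above this origin, its x along this x, either way round. It does not turn.
- pod: Fixed grey controller plinth on the table, 80 (x) x 150 (y) x 20 mm high, carrying the spindle (40 mm to its +y) and the start button (45 mm to its -y). Origin at the centre of its underside.
- start_top (a point): Middle of the top face of the green round start button (32 mm across) on its black housing on the controller; pressed straight down.
- start (a joint): Travel of the start button in m: 0 up, 0.006 fully down; a spring that needs about 5 N fully down.
- jar_stack: Bystander: upright stack of clear round bead jars, 66 mm across, 168 mm high; origin under its centre.
- pearl_dish: Bystander: white bowl 90 mm across, 35 mm high; origin under its centre.
- small_jars: Bystander: stack of two bead jars, 66 mm across, 56 mm high; origin under its centre.
Mind the look-alikes: they are no part of the job. Of the things like the pod, leave any that is purple or red; of the rest the smaller one is meant.

How it is judged (in metres and radians):
On the way, in this order (a step that is already met when the one before it is completed fails the run):
1. every engraved box stands in the tray, let go (x of done0 in the frame of tray between -0.045 and 0.045 m and y of done0 in the frame of tray between -0.09 and 0.09 m and z of done0 in the frame of tray between 0 and 0.008 m and angle between each of done0, done1, done2's own z axis and vertical below 0.1 rad and contact force between each of done0, done1, done2 and the fingers below 0.1 N and linear speed of each of done0, done1, done2 below 0.02 m/s and x of done1 in the frame of tray between -0.045 and 0.045 m and y of done1 in the frame of tray between -0.09 and 0.09 m and z of done1 in the frame of tray between 0 and 0.008 m and x of done2 in the frame of tray between -0.045 and 0.045 m and y of done2 in the frame of tray between -0.09 and 0.09 m and z of done2 in the frame of tray between 0 and 0.008 m), for 0.2 s.
2. every plain box is home in a nest of the jig, against fence and side stop, and the pattern block is fully down on the spindle, all let go (((x of box0 in the frame of nest0 between -0.002 and 0.002 m and y of box0 in the frame of nest0 between -0.002 and 0.002 m and z of box0 in the frame of nest0 between -0.003 and 0.003 m) or (x of box0 in the frame of nest1 between -0.002 and 0.002 m and y of box0 in the frame of nest1 between -0.002 and 0.002 m and z of box0 in the frame of nest1 between -0.003 and 0.003 m) or (x of box0 in the frame of nest2 between -0.002 and 0.002 m and y of box0 in the frame of nest2 between -0.002 and 0.002 m and z of box0 in the frame of nest2 between -0.003 and 0.003 m)) and angle between the x axis of each of box0, box1, box2 and the y axis of nest0, either way round below 0.05 rad and angle between each of box0, box1, box2's own z axis and vertical below 0.06 rad and contact force between each of box0, box1, box2, pattern and the fingers below 0.1 N and linear speed of each of box0, box1, box2, pattern below 0.02 m/s and ((x of box1 in the frame of nest0 between -0.002 and 0.002 m and y of box1 in the frame of nest0 between -0.002 and 0.002 m and z of box1 in the frame of nest0 between -0.003 and 0.003 m) or (x of box1 in the frame of nest1 between -0.002 and 0.002 m and y of box1 in the frame of nest1 between -0.002 and 0.002 m and z of box1 in the frame of nest1 between -0.003 and 0.003 m) or (x of box1 in the frame of nest2 between -0.002 and 0.002 m and y of box1 in the frame of nest2 between -0.002 and 0.002 m and z of box1 in the frame of nest2 between -0.003 and 0.003 m)) and ((x of box2 in the frame of nest0 between -0.002 and 0.002 m and y of box2 in the frame of nest0 between -0.002 and 0.002 m and z of box2 in the frame of nest0 between -0.003 and 0.003 m) or (x of box2 in the frame of nest1 between -0.002 and 0.002 m and y of box2 in the frame of nest1 between -0.002 and 0.002 m and z of box2 in the frame of nest1 between -0.003 and 0.003 m) or (x of box2 in the frame of nest2 between -0.002 and 0.002 m and y of box2 in the frame of nest2 between -0.002 and 0.002 m and z of box2 in the frame of nest2 between -0.003 and 0.003 m)) and horizontal distance between pattern and spindle below 0.003 m and z of pattern in the frame of spindle between 0.002 and 0.006 m and angle between the x axis of pattern and the x axis of spindle, either way round below 0.2 rad), for 0.2 s.
3. the start button is pressed down (value of joint start above 0.0045 m), for 0.05 s.
At the end, for the whole second after the job is handed in: Plain boxes upright in nests, within 2 mm of fence and side stop, square within 0.05 rad; engraved boxes upright on the tray's floor; pattern block down on the collar (2 mm in height, 3 mm in plan, either way round); button up; all at rest, let go (all of step 1 and all of step 2 and value of joint start below 0.002 m); the robot touches nothing.
It fails at once if jar_stack is moved more than 30 mm (distance of jar_stack from where it was at the start of the episode above 0.03 m).
It fails at once if pearl_dish is moved more than 30 mm (distance of pearl_dish from where it was at the start of the episode above 0.03 m).
It fails at once if small_jars is moved more than 30 mm (distance of small_jars from where it was at the start of the episode above 0.03 m).
Of done0, done1, done2 only 2 to 3 are there at a start; the rules pass over those that are not, and their reading is None.
Of box0, box1, box2 only 2 to 3 are there at a start; the rules pass over those that are not, and their reading is None.
At some moment in a run one of box0, box1, box2, done0, done1, done2, pattern may be knocked a few centimetres aside while the robot is not near it.
It also fails if it takes over 210 s, if anything falls off the work surface, if the arm or the gripper's body presses on something with over 40 N, if the wrist force passes 120 N, or if a joint passes its speed limit or range.

### The arm

A 6-joint arm with a two-finger parallel gripper is mounted at the origin on the work surface. World frame = base frame: x ahead of the robot, y to its left, z up, the work surface at z = 0. Lengths are in m, angles in degrees, forces in N, time in s.
With the tool pointing down it reaches from about 0.375 to 0.75 m from the base axis. Payload 9 kg.
Tool frame: the origin (TCP) lies where the fingers leave the gripper's body, on its centre line; the fingertips stand 73 mm ahead of it and the grasp point (between the pads) lies 54 mm ahead of it (robot.tip_reach is the distance from the TCP to the fingertips, in m); z points along the fingers, y is the line along which they close (so a half turn about z gives the same grasp; the last joint's range is limited). The gripper opens to 85 mm and grips with 20 to 120 N. Pads are 22 mm wide; open, the fingers measure 114 mm over their backs; the gripper's body (76 mm by 85 mm) begins 54 mm behind the grasp point. The pads swing forward as they close: fully open they stand 13 mm farther back than shut.
Start: joints at [54.391, 5.964, 5.575, 89.605, 0, 77.527], TCP at [0.236, 0.552, 0.304] pointing down, gripper open.
Joint ranges: [-171.21, 171.21], [-48.23, 106.86], [-62.78, 66.21], [-105.2, 120.99], [-86.42, 89.51], [-180, 180]. Speed limits (degrees/s): [127.2, 127.2, 147.25, 180, 180, 180].

### API

Orientations are given as [roll, pitch, yaw] about the fixed x, y, z axes, in that order (R = Rz(yaw) Ry(pitch) Rx(roll)).
In Python, from plant import robot gives the robot as it stands. Calls block until the motion is done:
- robot.move_pose(position, orientation): joint-space move of the TCP to a pose.
- robot.line_to(position, vel=0.15, rotation=None, guard=None): straight line of the TCP; rotation=None keeps the orientation; vel is the mean speed in m/s. With guard (N) it stops when the force on the tool has changed by that much, and returns True; else False.
- robot.goto_joints(angles): joint-space move.
- robot.set_gripper(opening): finger opening in m; the grip force is fixed at half the most; returns when the fingers have stopped.
- robot.pause(seconds).
- robot.ik(position, orientation): joint angles nearest the present ones, or None.
- robot.observe(): the state.
- robot.grab_frame(name): name is "scene" or "side" or "wrist"; returns the picture (400x640x3 uint8, blue, green, red); there is no depth.
- robot.get_calibration(name): a dict with "vertical_fov" (degrees; the focal length in pixels is half the picture's height over the tangent of half this angle, whatever the lens; pixels are square), "cx", "cy" (the principal point, pixels), "rvec" (rotation vector, rad) and "tvec" (3), from world to camera coordinates, as OpenCV has them. Camera axes: x right, y down, z forward; pixel columns grow to the right and rows downward; lengths in m; the calibration is good to about 2 mm. A picture is of the moment at which its call begins: read the wrist's pose just before it. get_calibration takes no time and is no camera call; for the wrist camera it gives the pose at the moment of the call.
A pose or a line that the arm cannot do raises robot.IKError and nothing moves.
- robot.job_done(): hands the job in; it is judged then, once.
The state is a dict: "time": time; "q": joint angles; "qvel": joint speeds; "joint_torque": joint torques, N m; "tool_pos": TCP position; "tcp_rot": TCP orientation; "ft_force": force on the tool from outside, world axes, zero at the start; "torque": the same for the moment, N m; "gripper_width": finger opening in m; "gripper_force": force on a finger pad.
Only numpy, scipy, OpenCV 4.12 (cv2) and the standard library are available. Lean on these libraries where they do the work, as an engineer would, in place of code of your own. Each camera call takes 0.05 s, during which the arm holds its last target. There are 200 camera calls.

## Working session

There is one attempt and no reset: what is moved stays moved. The work goes in short steps, each a Python script; the robot and the scene stay as the last script left them, time stands still between calls to the robot, and variables do not carry over. Pictures are saved under pics/ and viewed, at most 17 in all, crops included, and the job is handed in when it is done.

```bash
mkdir -p pics; ls; python3 - <<'E'
from plant import robot
import cv2
for n in ("scene","side","wrist"):
    f=robot.grab_frame(n); cv2.imwrite(f"pics/{n}0.png",f)
    c=robot.get_calibration(n); print(n,c)
print(robot.observe())
E
```

```text
pics
scene {'vertical_fov': 43.77300661891989, 'cx': 314.33986302197326, 'cy': 200.73558744377866, 'rvec': array([ 1.01713988,  2.53921349, -0.92464925]), 'tvec': array([ 0.2348317 , -0.3386088 ,  1.99293445])}
side {'vertical_fov': 42.89703019612327, 'cx': 320.81462798340596, 'cy': 215.1105344894396, 'rvec': array([ 0.76775808,  2.49285197, -1.2528013 ]), 'tvec': array([ 0.32915898, -0.20913387,  2.15006268])}
wrist {'vertical_fov': 69.55745086790401, 'cx': 319.2082257778358, 'cy': 197.90187594646818, 'rvec': array([-2.43112377, -1.60574108, -0.21021403]), 'tvec': array([-0.59893311, -0.03471863,  0.37760278])}
{'time': 0.15, 'q': array([ 5.43909575e+01,  5.99226822e+00,  5.53982428e+00,  8.96033475e+01,
       -8.38004373e-04,  7.75275295e+01]), 'qvel': array([ 0.04118395, -0.16283368,  0.11802742, -0.0242873 , -0.04409592,
        0.0786869 ]), 'joint_torque': array([ 2.56166830e-03, -5.57356453e+01,  5.04008460e+01,  1.25278902e-02,
       -2.53166272e-04, -7.38549573e-06]), 'tool_pos': array([0.23564567, 0.55161518, 0.30330979]), 'tcp_rot': array([-1.79945344e+02, -1.12310848e-02,  1.56863423e+02]), 'ft_force': array([ 0.13026344,  0.3042669 , -0.16144983]), 'torque': array([-0.01336845,  0.00889048,  0.02558114]), 'gripper_force': 0.0, 'gripper_width': 0.08536278171371182}
```

View pics/scene0.png

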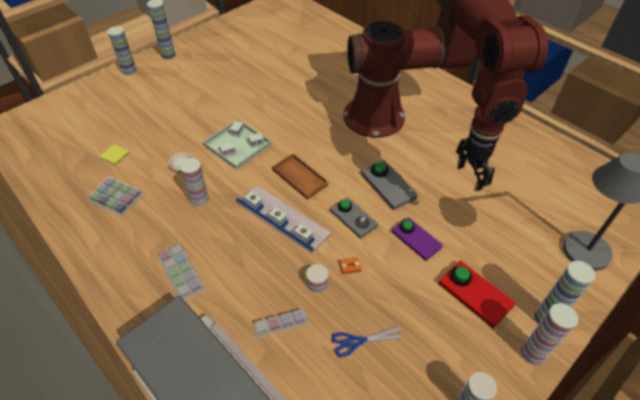

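View pics/side0.png

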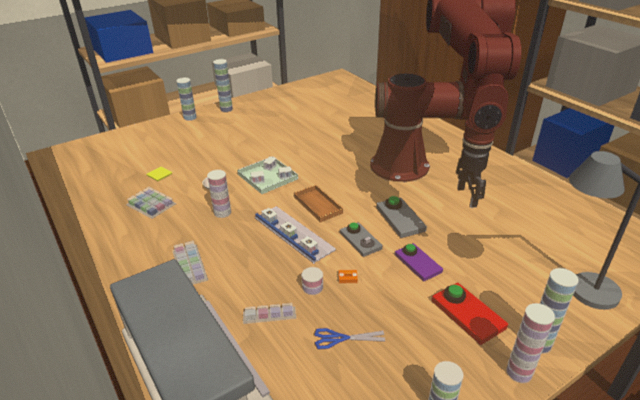

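View pics/wrist0.png

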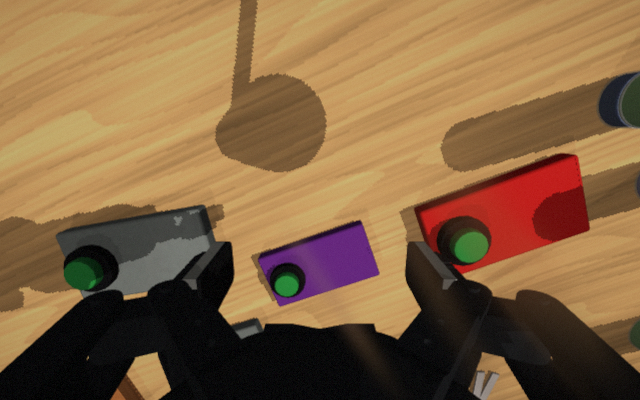

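Scene view: the smaller grey pod (with steel spindle) is at (354,216). Look-alikes are a larger grey pod (390,185), a purple one (417,238) and a red one (477,293). The jig with 3 engraved boxes is at (283,217), the tray at (300,175), the bin with 3 plain boxes at (237,143) and the pattern at (350,265). Bystanders: jar stack (195,185), dish (180,162), small jars (317,278).

```bash
cat > h.py <<'E'
from plant import robot
import numpy as np, cv2
def K(c):
    f=200/np.tan(np.radians(c["vertical_fov"]/2)); return np.array([[f,0,c["cx"]],[0,f,c["cy"]],[0,0,1.]])
def cast(c,px,z):
    """pixels -> world points on plane z"""
    px=np.atleast_2d(np.array(px,float)); R=cv2.Rodrigues(c["rvec"])[0]
    d=(R.T@np.linalg.inv(K(c))@np.c_[px,np.ones(len(px))].T).T; o=-R.T@c["tvec"]
    return o+d*((z-o[2])/d[:,2])[:,None]
def proj(c,P): return cv2.projectPoints(np.atleast_2d(np.array(P,float)),c["rvec"],c["tvec"],K(c),None)[0][:,0]
def snap(name):
    c=robot.get_calibration("wrist") if name=="wrist" else robot.get_calibration(name)
    return robot.grab_frame(name),c
E
python3 - <<'E'
from h import *
np.set_printoptions(precision=3,suppress=True)
c=robot.get_calibration("scene"); s=robot.get_calibration("side")
for n,p,q,z in [("bin",(237,143),(268,174),.012),("tray",(300,175),(318,203),.012),("jig",(283,217),(294,233),.02),("pod",(354,216),(360,238),.02),("pattern",(350,265),(348,276),.008),("jarstack",(197,200),(222,210),.0),("dish",(180,162),(208,183),.02),("small",(317,288),(312,288),.0),("bigpod",(390,185),(400,214),.02),("purple",(417,238),(418,260),.02)]:
    a=cast(c,p,z)[0];b=cast(s,q,z)[0]; print(n,a,b,np.hypot(*a[:2]))
w=robot.get_calibration("wrist");o=robot.observe()
from scipy.spatial.transform import Rotation as Ro
Rt=Ro.from_euler("xyz",o["tcp_rot"],degrees=True).as_matrix(); Rc=cv2.Rodrigues(w["rvec"])[0]
print("cam in tcp",Rt.T@(-Rc.T@w["tvec"]-o["tool_pos"]), "\n",Rt.T@Rc.T)
E
```

```text
bin [ 0.497 -0.242  0.012] [ 0.494 -0.244  0.012] 0.5523604328251246
tray [0.436 0.043 0.012] [0.439 0.045 0.012] 0.43839369451887095
jig [0.609 0.149 0.02 ] [0.612 0.156 0.02 ] 0.6272300361854326
pod [0.437 0.308 0.02 ] [0.441 0.308 0.02 ] 0.5346161081695108
pattern [0.578 0.425 0.008] [0.577 0.425 0.008] 0.7178433888364382
jarstack [ 0.764 -0.123  0.   ] [ 0.751 -0.139  0.   ] 0.7742299815599103
dish [ 0.712 -0.298  0.02 ] [ 0.728 -0.311  0.02 ] 0.7716197407327394
small [0.704 0.41  0.   ] [0.696 0.398 0.   ] 0.8149731470246319
bigpod [0.247 0.3   0.02 ] [0.239 0.282 0.02 ] 0.3884962224297645
purple [0.357 0.507 0.02 ] [0.355 0.504 0.02 ] 0.6203535646823896
cam in tcp [ 0.065 -0.    -0.069] 
 [[ 0.    -0.966 -0.26 ]
 [ 1.     0.    -0.001]
 [ 0.001 -0.26   0.966]]
```

```bash
python3 - <<'E'
from h import *
import pickle
np.set_printoptions(precision=3,suppress=True)
def view(n,x,y,z,yaws):
    for yaw in yaws:
        if robot.ik([x,y,z],[180,0,yaw]) is not None:
            robot.move_pose([x,y,z],[180,0,yaw]); robot.pause(.2)
            f,c=snap("wrist"); cv2.imwrite(f"pics/{n}.png",f); pickle.dump((f,c),open(f"{n}.pkl","wb")); print(n,yaw,robot.observe()["q"],robot.observe()["time"]);return
    print(n,"no")
view("vpod",.50,.36,.28,[180,150,120,90])
view("vjig",.52,.12,.30,[180,150,120,90])
view("vbin",.50,-.24,.25,[180,150,120,90])
E
```

```text
vpod 180 [23.695  8.57   5.911 87.329  0.003 23.629] 1.6417
vjig 180 [-0.952 -5.639 -6.479 89.182  0.004 -1.044] 2.85
vbin 180 [-39.068  -2.214  -8.346  83.853   0.004 -39.144] 4.4667
```

View pics/vpod.png

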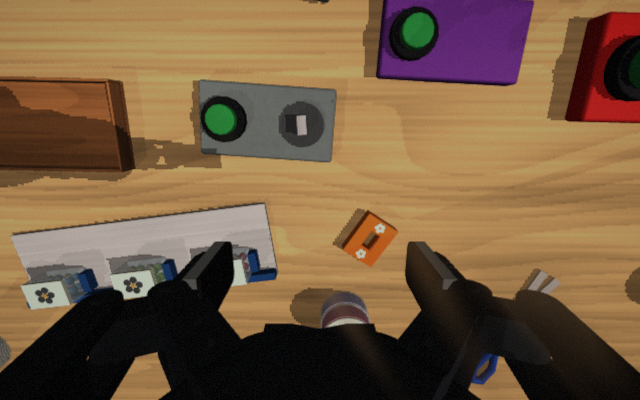

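View pics/vjig.png

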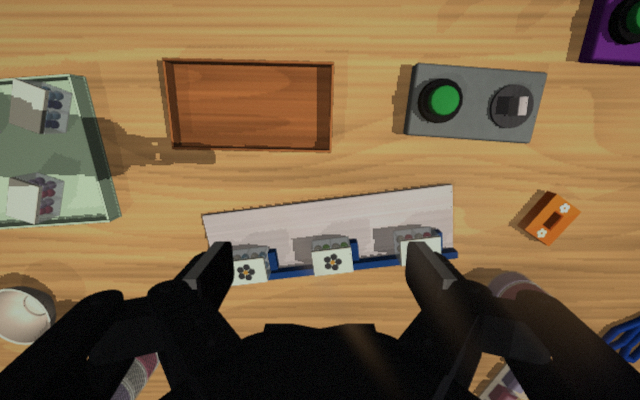

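View pics/vbin.png

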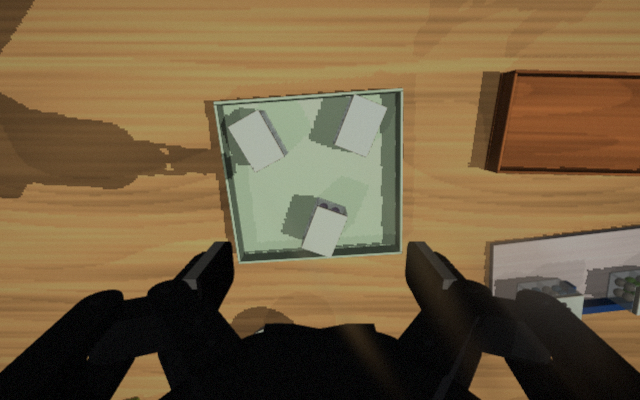

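vpod: pod (267,120) with button (224,119) and key (302,124); pattern (370,240). vjig: tray (248,105), jig fence low at (330,265) with boxes partly hidden by the fingers. vbin: plain lids at (257,140), (361,125) and (325,228). Next: a better jig view, plus measurements from these views.

```bash
cat >> h.py <<'E'
def cnts(m,amin):
    m=cv2.morphologyEx(m.astype(np.uint8)*255,cv2.MORPH_OPEN,np.ones((3,3)))
    return [k for k in cv2.findContours(m,cv2.RETR_EXTERNAL,cv2.CHAIN_APPROX_NONE)[0] if cv2.contourArea(k)>amin]
def rect(c,k,z):
    """contour -> (x,y), long, short (mm), yaw of long axis (deg) on plane z"""
    P=cast(c,k[:,0],z)[:,:2]*1000; (x,y),(w,h),a=cv2.minAreaRect(P.astype(np.float32))
    if w<h: w,h,a=h,w,a+90
    return np.array([x/1000,y/1000]),w,h,(a+90)%180-90
E
python3 - <<'E'
from h import *
import pickle
np.set_printoptions(precision=4,suppress=True)
robot.move_pose([.66,.14,.25],[180,0,180]); robot.pause(.2)
f,c=snap("wrist"); cv2.imwrite("pics/vjig2.png",f); pickle.dump((f,c),open("vjig2.pkl","wb"))
def hsv(f): return np.moveaxis(cv2.cvtColor(f,cv2.COLOR_BGR2HSV).astype(int),2,0)
f,c=pickle.load(open("vbin.pkl","rb")); h,s,v=hsv(f)
print("lid",v[140,257],s[140,257],v[125,361],v[228,325],"floor",h[180,300],s[180,300],v[180,300])
for k in cnts((s<35)&(v>140),300): print("lid",k[:,0].mean(0),*rect(c,k,.039))
k=max(cnts((h>40)&(h<90)&(s>15),3000),key=cv2.contourArea); print("bin",*rect(c,k,.024)); print(cv2.boundingRect(k))
f,c=pickle.load(open("vjig.pkl","rb")); h,s,v=hsv(f)
print("wood tray",h[105,248],s[105,248],v[105,248],"table",h[60,100],s[60,100],v[60,100])
for k in cnts((h<13)&(s>120)&(v>50),3000): print("tray?",cv2.boundingRect(k),*rect(c,k,.024))
f,c=pickle.load(open("vpod.pkl","rb")); h,s,v=hsv(f)
for k in cnts((h<15)&(s>200)&(v>120),300): print("orange",k[:,0].mean(0),*rect(c,k,.016))
for k in cnts((h>45)&(h<75)&(s>120),300): print("green",k[:,0].mean(0),*rect(c,k,.04))
E
```

```text
lid 178 17 180 179 floor 47 39 181
lid [577.5544 256.6451] [0.5843 0.0444] 117.77332305908203 69.10650634765625 -82.55002737045288
lid [324.1014 231.5942] [ 0.5483 -0.235 ] 49.52873992919922 33.05732345581055 -20.18951416015625
lid [256.053  141.1126] [ 0.4554 -0.3005] 49.96084213256836 33.35447692871094 28.06505584716797
lid [360.8727 125.9879] [ 0.4415 -0.1999] 50.13810348510742 36.282047271728516 -20.937850952148438
bin [ 0.4981 -0.2461] 183.1276092529297 173.74423217773438 -85.95596170425415
(214, 89, 188, 174)
wood tray 12 175 159 table 20 121 181
orange [369.8252 239.8981] [0.5788 0.4234] 57.328712463378906 43.29860305786133 -33.18439865112305
orange [610.5828 107.8589] [0.4168 0.6863] 62.83201217651367 34.55966567993164 88.93932342529297
orange [621.0339  27.0593] [0.3429 0.6739] 34.65106201171875 29.617393493652344 -89.92208504676819
green [220.2198 119.022 ] [0.433  0.2571] 33.1263542175293 31.31521224975586 85.78600311279297
green [416.4757  30.7282] [0.3511 0.4537] 32.71527862548828 31.867416381835938 -89.9193938523531
```

View pics/vjig2.png

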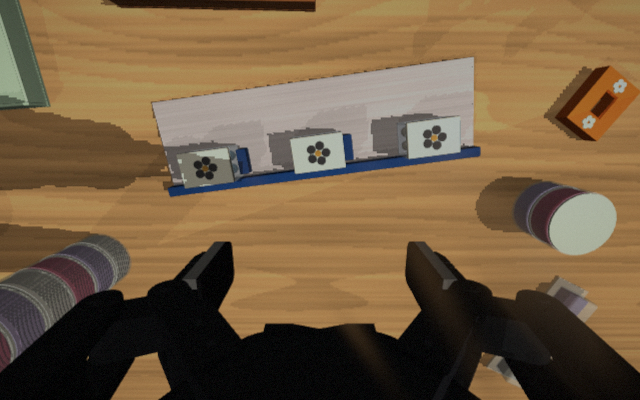

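vjig2: flowers at (206,168), (319,153) and (434,138); near bed edge runs (153,102)–(474,58); fence is at the bottom.

```bash
python3 - <<'E'
from h import *
import pickle
np.set_printoptions(precision=4,suppress=True)
def hsv(f): return np.moveaxis(cv2.cvtColor(f,cv2.COLOR_BGR2HSV).astype(int),2,0)
f,c=pickle.load(open("vjig2.pkl","rb")); h,s,v=hsv(f)
sub=np.zeros_like(v,bool)
F=[]
for p in [(206,168),(319,153),(434,138)]:
    m=np.zeros_like(sub); y,x=p[1],p[0]; m[y-14:y+15,x-14:x+15]=v[y-14:y+15,x-14:x+15]<75
    F.append(cast(c,np.argwhere(m)[:,::-1].mean(0),.044)[0,:2])
F=np.array(F); print("flowers",F,np.diff(F,axis=0),np.degrees(np.arctan2(F[2,1]-F[0,1],F[2,0]-F[0,0])))
k=cnts((h>100)&(h<125)&(s>120)&(np.arange(400)[:,None]<210),150)
P=np.vstack([q[:,0] for q in k]); lo=np.array([[x,P[P[:,0]==x,1].max()] for x in range(180,475,5) if (P[:,0]==x).any()])
for z in (0.,.022):
  W=cast(c,lo,z)[:,:2]; vx,vy,x0,y0=cv2.fitLine(W.astype(np.float32),cv2.DIST_HUBER,0,.01,.01).ravel()
  print("fence far edge z",z,np.degrees(np.arctan2(vy,vx)),x0,y0)
print("bed near corners",cast(c,[(153,102),(474,58)],.008))
f,c=pickle.load(open("vjig.pkl","rb")); h,s,v=hsv(f)
for k in cnts((h<16)&(s>145)&(v>40),1500): print("tray?",cv2.boundingRect(k),*rect(c,k,.024))
E
```

```text
flowers [[0.6396 0.0278]
 [0.6251 0.1365]
 [0.6107 0.2452]] [[-0.0144  0.1088]
 [-0.0144  0.1087]] 97.56736951163055
fence far edge z 0.0 -82.44336 0.65216994 0.16105698
fence far edge z 0.022 -82.44333 0.6482399 0.1594886
bed near corners [[ 0.5768 -0.0327  0.008 ]
 [ 0.5358  0.2913  0.008 ]]
tray? (518, 191, 62, 56) [0.5739 0.4101] 58.42218780517578 56.84994125366211 -32.60677719116211
tray? (162, 58, 172, 95) [0.4401 0.0404] 190.06141662597656 100.02706146240234 88.88563537597656
```

```bash
cat >> h.py <<'E'
JY=7.57; JX=np.array([np.cos(np.radians(JY)),np.sin(np.radians(JY))]); JYV=np.array([-JX[1],JX[0]])
N1=np.array([.6251,.1365]); NEST=[N1-.110*JYV,N1,N1+.110*JYV]
TR=np.array([.4401,.0404]); TY=88.89; TYV=np.array([np.cos(np.radians(TY)),np.sin(np.radians(TY))])
def yawfit(yaw):
    """half-turn choice that keeps joint 6 near its middle"""
    return yaw
def over(xy,z,yaw): robot.move_pose([*xy,z],[180,0,yaw])
def down(xy,z,vel=.12,guard=None): return robot.line_to([*xy,z],vel=vel,guard=guard)
def pick(xy,z,yaw,opening=.085,hi=.2,exp=.034):
    over(xy,hi,yaw); robot.set_gripper(opening); hit=down(xy,z,guard=8)
    robot.set_gripper(0.0); w=robot.observe()["gripper_width"]; down(xy,hi,.15)
    o=robot.observe(); print("pick",hit,round(w,4),round(o["gripper_width"],4),"t",round(o["time"],1)); return abs(o["gripper_width"]-exp)<.004
def place(xy,z,yaw,opening=.056,hi=.2):
    over(xy,hi,yaw); down(xy,z+.012); hit=down(xy,z-.002,.03,guard=3)
    print("place",hit,robot.observe()["tool_pos"][2]-z); robot.set_gripper(opening); down(xy,hi,.15)
E
sed -i '/^def yawfit/,/return yaw$/d' h.py
python3 - <<'E'
from h import *
for i,o in ((0,-.058),(1,0),(2,.058)):
    if not pick(NEST[i],.098,JY+90): print("bad",i); break
    place(TR+o*TYV,.0935,TY)
f,c=snap("scene"); cv2.imwrite("pics/s1.png",cv2.resize(f[100:300,180:420],None,fx=3,fy=3))
E
```

```text
pick False 0.0327 0.0326 t 10.0
place True 1.7397240197364328e-05
pick False 0.0329 0.0325 t 17.1
place True 1.2200337166506925e-05
pick False 0.0328 0.0326 t 24.4
place True 6.438863809493656e-05
```

View pics/s1.png

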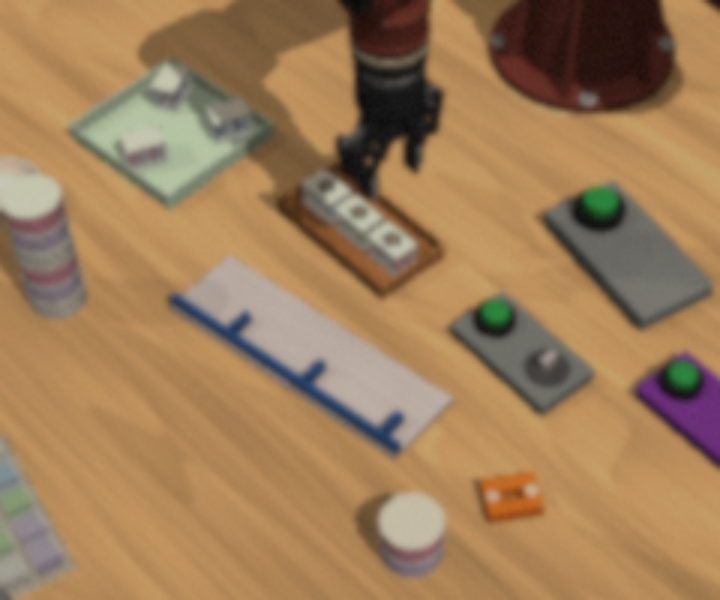

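The three engraved boxes stand in the tray. Next, the plain boxes, starting with a fresh look at the bin.

```bash
cat >> h.py <<'E'
def hsv(f): return np.moveaxis(cv2.cvtColor(f,cv2.COLOR_BGR2HSV).astype(int),2,0)
def lids():
    over([.50,-.24],.25,180); robot.pause(.2); f,c=snap("wrist"); h,s,v=hsv(f)
    return [r for r in (rect(c,k,.039) for k in cnts((s<35)&(v>140),300)) if 45<r[1]<55 and 29<r[2]<40]
def seat(nest,z):
    """box in hand over nest: set it down short of home, slide to fence and stop, let go"""
    yaw=JY+90; p=nest-.005*JX-.005*JYV
    over(p,.2,yaw); down(p,z+.012); print("bed",down(p,z-.003,.03,guard=3),robot.observe()["tool_pos"][2]-z)
    zz=robot.observe()["tool_pos"][2]
    a=down(p+.012*JX,zz,.015,guard=6); q=robot.observe()["tool_pos"][:2]; print("fence",a,1e3*(q-nest)@JX)
    b=down(q+.012*JYV,zz,.015,guard=6); q=robot.observe()["tool_pos"][:2]; print("stop",b,1e3*(q-nest)@JX,1e3*(q-nest)@JYV)
    robot.set_gripper(.056); down(q,.2,.15)
def nudge(nest,tip=.026):
    """shut fingers: press the box home against fence, then stop"""
    z=tip+.073; robot.set_gripper(0.0)
    for d,off in ((JX,.017),(JYV,.025)):
        s=nest-(off+.035)*d; over(s,.13,JY+90); down(s,z)
        g=down(nest-(off-.004)*d,z,.03,guard=3); q=robot.observe()["tool_pos"][:2]
        print("nudge",g,1e3*(q-nest)@d+1e3*off); down(q-.006*d,z,.05); down(q-.006*d,.13)
E
python3 - <<'E'
from h import *
L=lids(); print(L)
L.sort(key=lambda r:-r[0][0])   # far (middle) box first
xy,_,_,a=L[0]
if pick(xy,.093,a+180,.06):
    seat(NEST[0],.098); nudge(NEST[0]); print(robot.observe()["time"])
E
```

```text
[(array([ 0.54846051, -0.23513278]), 50.0361213684082, 33.312110900878906, -20.22570037841797), (array([ 0.45540021, -0.30053619]), 50.23125457763672, 34.39029312133789, 27.25311851501465), (array([0.44061316, 0.03937644]), 48.705078125, 32.97018814086914, 89.28434753417969), (array([ 0.43966714, -0.01827338]), 48.81601333618164, 33.08412551879883, 89.06977844238281)]
pick False 0.0326 0.0327 t 33.0
bed True 0.0011679227373535273
fence True -4.310414360051009
stop True -4.350449482169646 0.2946199900155883
nudge True -13.70119885071016
nudge True -9.35938371331423
42.85
```

```bash
cat >> h.py <<'E'
def check():
    """lids on the jig, in nest coordinates (mm)"""
    over([.66,.14],.25,180); robot.pause(.2); f,c=snap("wrist"); h,s,v=hsv(f)
    ds=[]
    for k in cnts((s<40)&(v>150),400):
        xy,w,hh,a=rect(c,k,.044)
        i=int(np.argmin([np.linalg.norm(xy-n) for n in NEST])); d=xy-NEST[i]
        if np.linalg.norm(d)<.05: print("nest",i,"dx %.1f dy %.1f"%(1e3*d@JX,1e3*d@JYV),"size %.1f %.1f"%(w,hh),"skew %.1f"%((a-JY-90+90)%180-90)); ds.append(i)
    return f,c
E
python3 - <<'E'
from h import *
f,c=check(); p=proj(c,[[*NEST[0],.044]])[0].astype(int); print(p)
x,y=max(p[0]-75,0),max(p[1]-60,0); cv2.imwrite("pics/n0.png",cv2.resize(f[y:y+120,x:x+150],None,fx=4,fy=4,interpolation=cv2.INTER_CUBIC))
E
```

```text
nest 0 dx 0.1 dy 3.3 size 45.4 33.0 skew -0.0
nest 1 dx -28.0 dy 1.1 size 289.6 76.2 skew -0.5
[203 168]
```

View pics/n0.png

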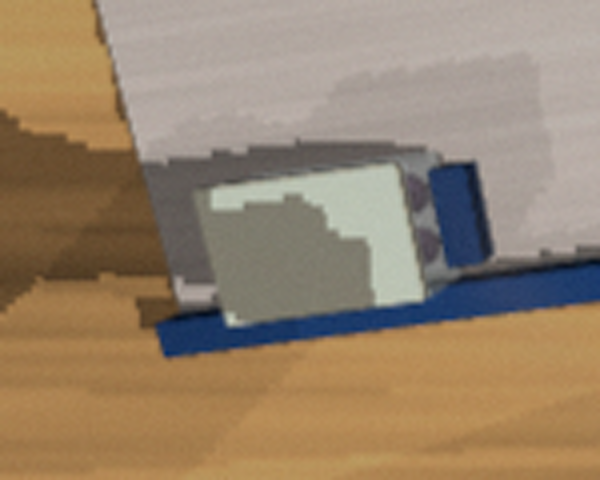

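The box in nest 0 sits against fence and stop, with part of its lid shadowed. Now the other two.

```bash
python3 - <<'E'
from h import *
over([.50,-.24],.25,180); robot.pause(.2); f,c=snap("wrist"); h,s,v=hsv(f)
for k in cnts((s<35)&(v>140),200):
    r=rect(c,k,.039); print(r,k[:,0].mean(0))
cv2.imwrite("pics/b2.png",f)
E
```

```text
(array([0.60328223, 0.04300709]), 134.6984405517578, 106.85979461669922, -82.63231086730957) [574.71098266 274.45857418]
(array([ 0.4555058 , -0.30066315]), 49.88804626464844, 34.08285140991211, 28.258975982666016) [256.14765101 141.22147651]
(array([0.44068591, 0.03935404]), 48.727577209472656, 32.95457458496094, 89.32003784179688) [614.07317073 126.81097561]
(array([ 0.43970325, -0.0182806 ]), 48.77421188354492, 33.07978820800781, 89.10845947265625) [554.60588235 124.82352941]
(array([ 0.42674658, -0.24972083]), 20.5126895904541, 20.34061622619629, 0.12412079423666) [310.03896104 107.68831169]
(array([ 0.44386484, -0.19593213]), 51.652530670166016, 45.658607482910156, -20.873825073242188) [363.78712871 131.10891089]
```

View pics/b2.png

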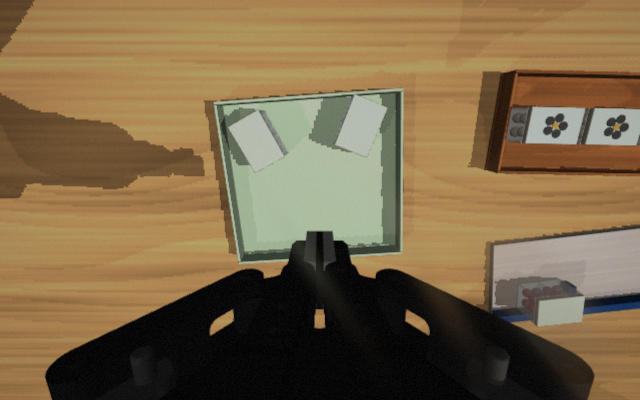

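b2: both remaining boxes are unmoved, at (257,140) and (361,125).

```bash
python3 - <<'E'
from h import *
for i,xy,a in ((1,(.4555,-.3006),28.0),(2,(.4413,-.2000),-20.9)):
    if not pick(xy,.0995,a+180,.06): print("bad"); break
    seat(NEST[i],.1045); nudge(NEST[i])
f,c=check(); cv2.imwrite("pics/j3.png",f); print(robot.observe()["time"])
E
```

```text
pick False 0.0321 0.0325 t 49.4
bed True 0.0012070781114984913
fence True 0.2409209108433864
stop True 0.2017653502646912 0.8816373088549065
nudge True -13.422283088404022
nudge True -9.365581167654568
pick False 0.032 0.0325 t 64.6
bed True 0.001221562824572156
fence True -4.169376489548092
stop True -4.181201088473848 -0.005267958950408991
nudge True -13.342948769445648
nudge True -9.369444224576874
nest 0 dx 0.0 dy 3.3 size 45.5 32.9 skew -0.0
nest 1 dx 0.2 dy 0.8 size 49.1 33.2 skew -0.1
nest 1 dx -24.1 dy 1.4 size 289.6 81.9 skew -0.1
76.3417
```

View pics/j3.png

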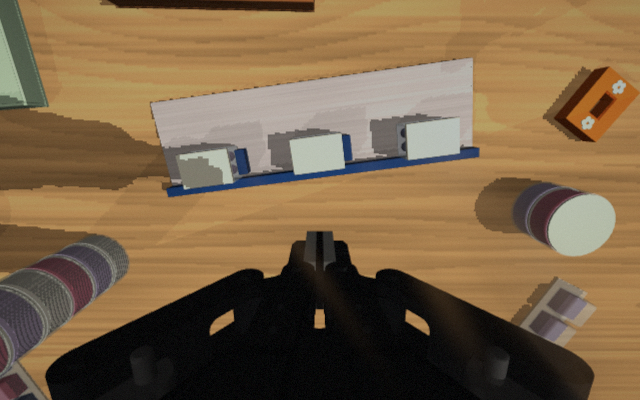

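j3: all three plain boxes are in their nests against the fence. Now the spindle, close up.

```bash
python3 - <<'E'
from h import *
import pickle
np.set_printoptions(precision=4,suppress=True)
f,c=pickle.load(open("vpod.pkl","rb")); s0=cast(c,(302,124),.042)[0]; print(s0)
robot.set_gripper(.085)
over([s0[0]+.055,s0[1]],.14,180); robot.pause(.3); f,c=snap("wrist"); h,s,v=hsv(f)
p=proj(c,[[s0[0],s0[1],.042]])[0].astype(int); print(p)
x,y=p; cv2.imwrite("pics/sp.png",cv2.resize(f[max(y-75,0):y+75,x-100:x+100],None,fx=4,fy=4)); pickle.dump((f,c),open("sp.pkl","wb"))
print(s[y-20:y+21:5,x-20:x+21:5],v[y-20:y+21:5,x-20:x+21:5])
for k in cnts((s<40)&(v>150),100): print("key?",k[:,0].mean(0),*rect(c,k,.042))
over([.5788+.055,.4234],.16,180); robot.pause(.3); f,c=snap("wrist"); h,s,v=hsv(f)
for k in cnts((h<15)&(s>200)&(v>60),1000): print("orange",k[:,0].mean(0),*rect(c,k,.016))
cv2.imwrite("pics/pat.png",f)
E
```

```text
[0.4381 0.3422 0.042 ]
[321 136]
[[ 8 16 16 13 18  9 22 16  9]
 [20  7 26 32 24 22 13 22 22]
 [14 15 23 24 22 24  9  9 13]
 [15 26 24 24 21 23 17 21  4]
 [22  7 22 24 20 24 23 13 22]
 [21 15 28 21 22 23 14 13 18]
 [51 14 14 21 22 24 18  9 17]
 [16  0 15 23 23 26 17 13 23]
 [13 13 14 25 22 20 14  9 18]] [[ 64  63  62  61  56  57  58  62  58]
 [ 38  35  50  96 115 116  57  58  59]
 [ 36  33 124 160 165 172  56  55  60]
 [ 34  39 108 159 167 170  59  61  57]
 [ 35  35  80 157 164 171  56  58  57]
 [ 37  34  63 156 164 170  54  61  58]
 [ 35  36  55 155 163 171  56  60  60]
 [ 63  37  50 154 165 169  59  59  56]
 [ 60  60  55  90  92  76  56  56  57]]
key? [160.1806 379.2361] [0.6113 0.2258] 26.469730377197266 9.704812049865723 7.541321754455566
key? [142.8696 360.7609] [0.594  0.2151] 14.624007225036621 8.359020233154297 -73.87582206726074
key? [ 72.7614 303.243 ] [0.5435 0.1707] 158.40631103515625 46.543983459472656 -61.860599517822266
key? [246.6296 298.7619] [0.5447 0.2885] 53.87459182739258 30.591384887695312 7.38035774230957
key? [319.8315 138.2584] [0.4389 0.3413] 18.153661727905273 8.311060905456543 3.0362253189086914
orange [320.505  135.5125] [0.5801 0.4235] 57.21246337890625 43.10199737548828 -33.19219207763672
```

View pics/sp.png

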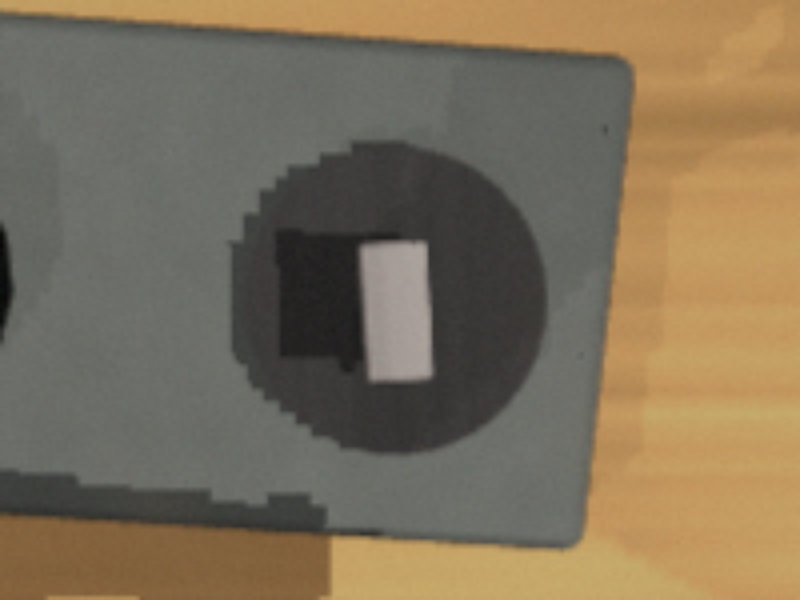

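View pics/pat.png

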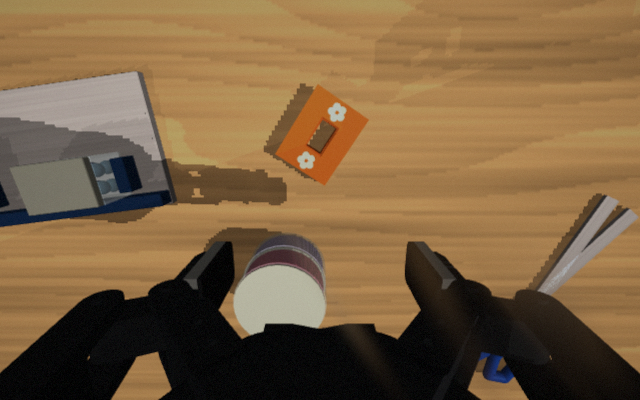

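The key is at (.4389,.3413), yaw 3°; the pattern is at (.580,.4235), yaw −33.2°, and its 57×43 mm size agrees. Pick it and fit it.

```bash
python3 - <<'E'
from h import *
zg=.077; S=np.array([.4389,.3413])
if pick((.5801,.4235),zg,-33.2+180,.07,hi=.17,exp=.043):
    over(S,.15,183.); down(S,zg+.042+.003)
    offs=sorted([(i*.0007,j*.0007) for i in range(-4,5) for j in range(-4,5)],key=lambda o:np.hypot(*o)); zc=None
    for n,o in enumerate(offs):
        if robot.observe()["time"]>150: print("time"); break
        p=S+o
        if zc: down(p,zc+.0012,.04)
        g=down(p,zg+.0225,.025,guard=4); z=robot.observe()["tool_pos"][2]
        if n<3: print(n,o,g,z-zg)
        if z<zg+.032: print("in",n,o,g,z-zg); break
        zc=max(z,zg+.040)
    print(robot.observe()["time"],robot.observe()["gripper_width"],robot.observe()["ft_force"])
E
```

```text
pick False 0.0418 0.0423 t 82.7
0 (0.0, 0.0) True 0.0254625178431981
in 0 (0.0, 0.0) True 0.0254625178431981
84.5333 0.04223251754863232 [-1.06334416 -1.19083959  6.15754467]
```

```bash
python3 - <<'E'
from h import *
robot.set_gripper(.06); p=robot.observe()["tool_pos"]; robot.line_to([p[0],p[1],.2]); robot.set_gripper(0.)
over([.4389+.075,.30],.18,180); robot.pause(.3); f,c=snap("wrist"); h,s,v=hsv(f)
for k in cnts((h<15)&(s>200)&(v>60),800): print("orange",k[:,0].mean(0),*rect(c,k,.040))
for k in cnts((h>45)&(h<75)&(s>120),300):
    (x,y),r=cv2.minEnclosingCircle(k); print("green",x,y,cast(c,(x,y),.04)[0],rect(c,k,.04))
a=f[20:280,150:540]
f2,c2=check()
b=f2[40:280,140:600]
f3,_=snap("side"); d=f3[140:300,190:440]
W=780; cv2.imwrite("pics/fin.png",np.vstack([np.hstack([cv2.resize(a,(390,260)),cv2.resize(d,(390,260))]),cv2.resize(b,(780,330))])); print(robot.observe()["time"])
E
```

```text
orange [376.530837   101.19162996] [0.43829355 0.33937924] 56.568782806396484 44.094444274902344 3.0653719902038574
green 257.5 97.0 [0.4330741  0.25723319 0.04      ] (array([0.43341956, 0.25680844]), 31.79995346069336, 31.43779945373535, 88.04633331298828)
nest 0 dx 0.1 dy 13.0 size 33.1 26.2 skew 89.8
nest 1 dx -24.2 dy 1.4 size 289.2 81.9 skew -0.1
88.2583
```

View pics/fin.png

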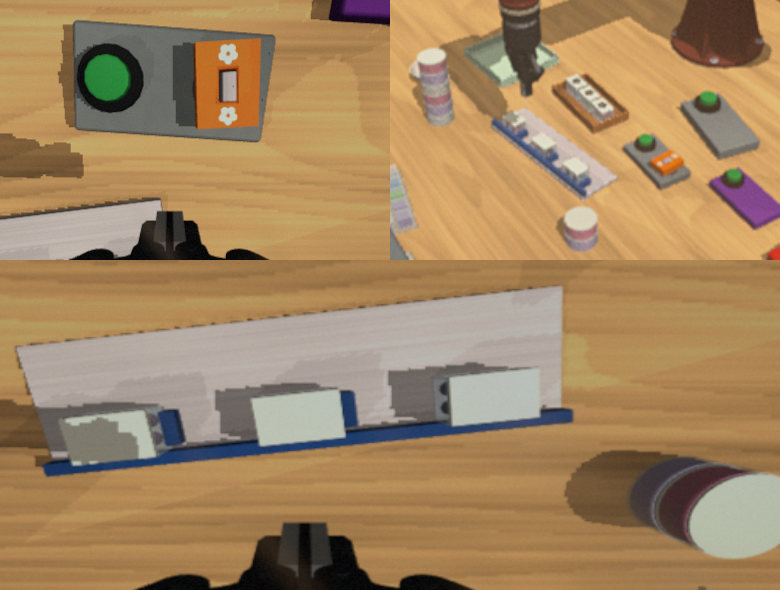

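The pattern is seated on the key, boxes are home, engraved boxes are in the tray, and bystanders are unmoved. Press the button.

```bash
python3 - <<'E'
from h import *
B=(.4331,.2572)
over(B,.17,180); down(B,.13); g=down(B,.09,.03,guard=2); z=robot.observe()["tool_pos"][2]
print("touch",g,z-.073)
g=down(B,z-.012,.02,guard=15); o=robot.observe(); print("bottom",g,o["tool_pos"][2]-z,o["ft_force"])
robot.pause(.3); print(robot.observe()["ft_force"]); down(B,.2)
f2,c2=check(); over((.53,.12),.30,180); robot.pause(.3)
f,c=snap("wrist"); cv2.imwrite("pics/end.png",np.vstack([cv2.resize(f[30:280],(640,250)),f2[30:280]])); print(robot.observe()["time"])
E
```

```text
touch True 0.03800678280144147
bottom True -0.0024073202051834164 [-1.88339957 -0.58619627  7.79676131]
[-3.33314325 -0.8777454   9.13767891]
nest 0 dx 0.2 dy 3.3 size 45.5 33.1 skew 0.1
nest 1 dx -24.2 dy 1.3 size 289.2 81.9 skew -0.1
94.3167
```

View pics/end.png

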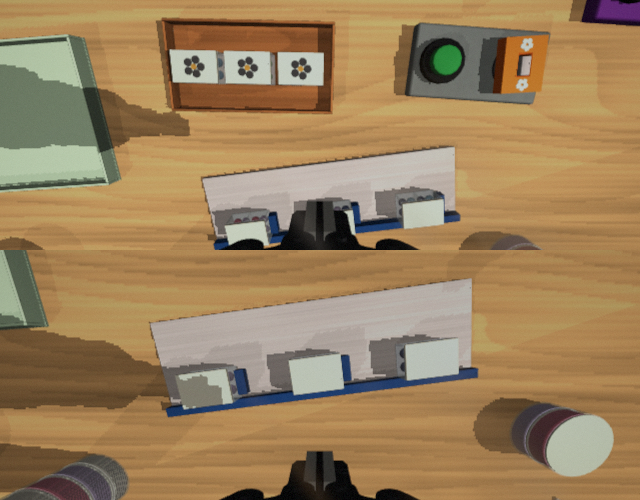

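Force passed 5 N, but the measured travel is short. I'll press once more, deeper, to be sure.

```bash
python3 - <<'E'
from h import *
B=(.4331,.2572)
over(B,.17,180); down(B,.125); robot.pause(.3); f0=robot.observe()["ft_force"][2]
for z in np.arange(.114,.098,-.001):
    down(B,z,.02); robot.pause(.1); o=robot.observe(); F=o["ft_force"][2]-f0; print(round(z-.073,4),round(o["tool_pos"][2]-.073,4),round(F,1))
    if F>20: break
robot.pause(.3); down(B,.2); over((.53,.12),.30,180); f,c=snap("wrist"); cv2.imwrite("pics/e2.png",f[:280]); print(robot.observe()["time"])
E
```

```text
0.041 0.0411 1.6
0.04 0.0401 3.4
0.039 0.0391 3.3
0.038 0.0381 3.7
0.037 0.0371 4.5
0.036 0.0361 4.9
0.035 0.0356 11.3
0.034 0.0354 19.1
0.033 0.0353 28.0
101.6833
```

View pics/e2.png

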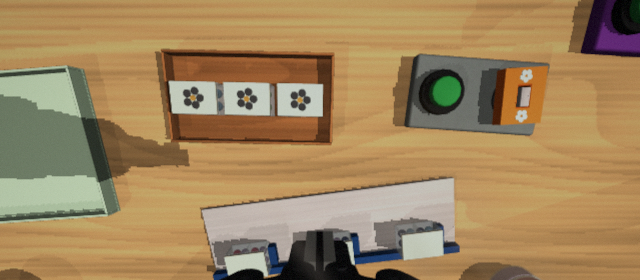

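The button bottomed out: 6 mm of travel against a hard stop. Everything is in place, so I'm handing in.

```bash
python3 -c "
from plant import robot
print(robot.job_done())"
```

```text
the job is handed in; nothing more can be done
None
```

The job is handed in at about 102 s: three engraved boxes in the tray, three plain boxes home in the nests, the pattern block on the spindle, and the start button pressed fully down and let up (pressed twice, since the first press looked short); the hand-in returned no verdict.

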